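# Set the presser of an inlay jig: wheel to the stop, screw down, back a quarter turn, hold

## Task

Set the inlay jig for the next veneer: first wind the handwheel until the blue carriage touches the red-faced end stops. Then turn the black thumbscrew clockwise until the presser foot seats on the wood, back it off a quarter turn to leave room for the veneer, and finish still holding the knob there so that it can be locked; the carriage stays on its stops and the things around the jig stay where they are.

Things in the scene. Friction and masses are not known exactly. Their poses are not given: they have to be found in the camera images.
- jig: inlay press jig, fixed to the table: plywood base 200 x 360 x 24 mm. Origin on the table surface; x across, y along the carriage's travel, z up; the base spans x -100..100, y -200..160 mm. Handwheel at the -y end, red-faced aluminium end stops (two, 70 mm high, at x = +-75, faces at y = 85) near the +y end, dark wood headstock blank between them (top 44 mm above the table). In place, it cannot be moved.
- wheelpost: fixed steel post that carries the handwheel: origin on the wheel's vertical axis at table height, at jig x 0, y -120 mm. The wheel is an aluminium disc 116 mm across, top 58 mm above the table (hub cap to 66 mm), on an upright axis.
- handle_grip (a point): middle of the red crank handle of the handwheel: upright cylinder 16 mm across, its sides free from 62 to 100 mm above the table; this point is on its axis, 85 mm above the table and 45 mm from the wheel axis. It circles with the wheel. Turning takes about 0.13 N m (about 3 N at the handle).
- handwheel (a joint): turn of the handwheel, rad; grows clockwise seen from above, about 0 when the carriage is on the stops, -2.9 to -1.5 at the start. Clockwise drives the carriage towards the stops, 12 mm per rad (rack and pinion). At 0 the handle points from the wheel axis in the jig's direction x -0.964, y -0.268; at the start it is on the +x to -y side of the wheel and it swings clockwise over the -y side. The wheel stays where it is left.
- carriage (a joint): travel of the blue carriage along jig +y, m: 0 = both its side blocks touch the red stop faces, where it and the wheel stop firmly; negative = short of them (-0.035 to -0.018 at the start).
- carriage_face (a point): middle of the face of one blue side block that comes to touch the red stop: at jig x -75 mm, y 85 mm + the carriage's travel, 50 mm above the table.
- presser: brass presser foot with its steel screw and the black thumbscrew knob, carried by the carriage; origin on the upright screw axis (jig x 0, y 60 mm + the carriage's travel), at table height when seated. It goes down 0.5 mm per rad of clockwise turn of the knob.
- knob_grip (a point): middle of the black ribbed thumbscrew knob on top of the carriage: upright cylinder 36 mm across and 26 mm high, from 105 to 131 mm above the table when seated; this point is on its axis, 119 mm above the table when seated, its x axis along the yellow line on the knob's top. The blue beam below it is 87 mm high with a brass boss (28 mm across) to 95 mm, so about 10 mm are free under the knob. It may be gripped across any diameter.
- thumbscrew (a joint): turn of the thumbscrew, rad; grows clockwise seen from above (tightening); 0 = foot seated on the blank, a firm stop; -1.3 to -0.5 at the start. Turning takes about 0.06 N m and it stays where it is left. A quarter turn back from the seat is -1.57.
- glue: white glue bottle with a red cap, 56 mm across, about 170 mm tall, upright, origin at its underside. Bystander.
- flask: grey flask with a wooden cap, 64 mm across, about 190 mm tall, upright, origin at its underside. Bystander.
- tape: roll of tape lying flat, 96 mm across, 24 mm high, origin at its underside. Bystander.
- sample: wood sample block, 90 x 60 x 18 mm, origin at its underside. Bystander.

How it is judged:
By the outcome, as a careful person would: the job done as asked, in the order asked, and still so for the second after the job is handed in, while the arm keeps its last pose, push and grip.
It also fails if it takes over 54 s, if anything falls off the work surface, if the arm or the gripper's body presses on something with over 40 N, if the wrist force passes 120 N, or if a joint passes its speed limit or range.

## Robot

A 6-joint arm with a two-finger parallel gripper is mounted at the origin on the work surface. World frame = base frame: x ahead of the robot, y to its left, z up, the work surface at z = 0. Lengths are in m, angles in rad, forces in N, time in s.
With the tool pointing down it reaches from about 0.275 to 0.725 m from the base axis. Payload 15.9 kg.
Tool frame: the origin (TCP) lies at the very end of the fingers, on their centre line; the grasp point (between the pads) lies 19 mm behind it; z points along the fingers, y is the line along which they close (so a half turn about z gives the same grasp; the last joint's range is limited). The gripper opens to 85 mm and grips with 20 to 120 N. Pads are 22 mm wide; open, the fingers measure 114 mm over their backs; the gripper's body (76 mm by 85 mm) begins 54 mm behind the grasp point. The pads swing forward as they close: fully open they stand 13 mm farther back than shut.
Start: joints at [-1.1, 0.213, -0.034, 1.323, 0, 1.571], TCP at [0.227, -0.446, 0.231] pointing down, gripper open.
Joint ranges: [-2.98, 2.98], [-0.74, 1.72], [-1.14, 1.35], [-2.1, 2.04], [-1.57, 1.44], [-3.14, 3.14]. Speed limits (rad/s): [1.89, 1.89, 2.39, 2.57, 3.14, 3.14].

## Interface

Orientations are given as a unit quaternion [w, x, y, z].
In Python, from bench import state, read_camera, camera_params, sign_off gives the robot as it stands. The module is installed in compiled form; this text tells all that it offers.
- The arm moves only by the tool step_arm, never from a script. Its arguments are lists of equal length, an entry for each row: "translation": the shift along the world's x, y, z in m, a list of three; "rotation": the turn, a rotation vector about the world's x, y, z in rad, a list of three. In form: {"translation": [[x, y, z], ...], "rotation": [[wx, wy, wz], ...]}. A call has 1 to 20 rows; each row shifts and turns the commanded pose from where the row before left it; what a row does not reach is not made up. A row lasts 1/8 s, in which the tool goes at most 62.5 mm and 10.7 degrees, less where a joint would pass 70% of its speed; a pose out of reach is approached as far as the arm can. A call is refused whole if a number of a shift passes 0.0625 or a number of a turn 0.188, either way. A call with a gripper value outside its range is refused whole. "fingers" is the opening, from 0 (shut) to 1 (fully open), set as the call begins (left out, the last holds). The fingers move at their own pace and stop on an object; "newtons" is the grip in N (left out, the last holds). Time passes only in rows, so rows that do not move let the fingers close. It gives the time, the measured TCP pose, the force, the opening and the grip force at its end, in the units of the state.
- state(): the state, without advancing time (a new reading comes with each control period).
- read_camera(name): name is "scene" or "top"; returns (picture, depth): 384x512x3 uint8, red, green, blue; 384x512 float32, m along the optical axis (not along the pixel's ray), 0 where there is no reading.
- camera_params(name): a dict with "fx", "fy", "cx", "cy" (pixels), "position" and "rotation" of the camera in the world. Camera axes: x right, y up, looking along -z (the intrinsics and any distortion apply to the point x, -y, -z); pixel columns grow to the right and rows downward; lengths in m; the calibration is good to about 2 mm. A picture is of the moment at which its call begins. camera_params takes no time and is no camera call.
- sign_off(): hands the job in; it is judged then, once.
The state is a dict: "t": time; "joint_pos": joint angles; "joint_velocities": joint speeds; "joint_efforts": joint torques, N m; "tool_pos": TCP position; "ee_rot": TCP orientation; "wrist_force": force on the tool from outside, world axes, zero at the start; "ft_torque": the same for the moment, N m; "width": finger opening in m; "finger_force": force on a finger pad.
Only numpy, scipy, OpenCV 4.12 (cv2) and the standard library are available. Lean on these libraries where they do the work, as an engineer would, in place of code of your own. Each camera call takes 0.05 s, during which the arm holds its last target. There are 200 camera calls.

## Working session

There is one attempt and no reset: what is moved stays moved. The work goes in short steps, Python scripts to look and compute and a tool call to move; the robot and the scene stay as the last step left them, time stands still between calls to the robot, and variables do not carry over. Pictures are saved under pics/ and viewed, at most 10 in all, crops included, and the job is handed in when it is done.

Besides the shell and the picture viewer there is one more tool, called as name(argument=value, ...) on one line, values as JSON. step_arm: Moves the arm, as the interface text tells. Its arguments: {"type":"object","properties":{"translation":{"type":"array"},"rotation":{"type":"array"},"fingers":{"type":"number"},"newtons":{"type":"number"}},"required":["translation","rotation"]}

```bash
mkdir -p pics; cat > h.py <<'E'
import numpy as np, cv2
from bench import *
from scipy.spatial.transform import Rotation as R
def rot(p):
    r=np.array(p["rotation"],float)
    return r if r.shape==(3,3) else R.from_quat(np.roll(r,-1)).as_matrix()
def cast(p,u,v,z):
    d=rot(p)@np.array([(u-p["cx"])/p["fx"],-(v-p["cy"])/p["fy"],-1.]); o=np.array(p["position"])
    return o+d*(z-o[2])/d[2]
def cloud(p,D):
    v,u=np.mgrid[:D.shape[0],:D.shape[1]]
    c=np.stack([(u-p["cx"])/p["fx"]*D,-(v-p["cy"])/p["fy"]*D,-D],-1)
    return c@rot(p).T+np.array(p["position"])
E
python3 - <<'E'
from h import *
for n in("scene","top"):
    im,D=read_camera(n); cv2.imwrite(f"pics/{n}0.png",im[:,:,::-1]); np.save(n+"0.npy",D); print(n,camera_params(n))
print(state())
E
```

```text
scene {'fx': 416.109017521587, 'fy': 416.109017521587, 'cx': 258.57639786843157, 'cy': 192.5260228375395, 'position': array([1.09417331, 0.00619736, 0.97399469]), 'rotation': array([0.66427945, 0.19628788, 0.20768234, 0.69070394])}
top {'fx': 361.7574977877688, 'fy': 361.7574977877688, 'cx': 255.10647509966788, 'cy': 191.26167986166365, 'position': array([ 0.38433319, -0.00888633,  1.1324602 ]), 'rotation': array([ 0.70850362,  0.03399737, -0.04236478, -0.70361355])}
{'t': 0.1, 'joint_pos': array([-1.10000942e+00,  2.13323028e-01, -3.49567604e-02,  1.32352422e+00,
       -3.08348449e-05,  1.57077498e+00]), 'joint_velocities': array([ 0.0001073 ,  0.0010689 ,  0.00200818, -0.00044041, -0.0005651 ,
        0.00026659]), 'joint_efforts': array([ 3.28816141e-04, -6.87250400e+01,  4.87805164e+01,  1.23259728e-02,
        8.51985737e-05, -3.84538600e-05]), 'tool_pos': array([ 0.2266481 , -0.44534088,  0.23087333]), 'ee_rot': array([-4.86349302e-04,  9.72420038e-01,  2.33235964e-01, -1.32495015e-04]), 'wrist_force': array([ 0.30785487,  0.70827388, -1.2634298 ]), 'ft_torque': array([0.01155519, 0.01208067, 0.02703594]), 'finger_force': 0.0, 'width': 0.08540398408916336}
```

View pics/scene0.png

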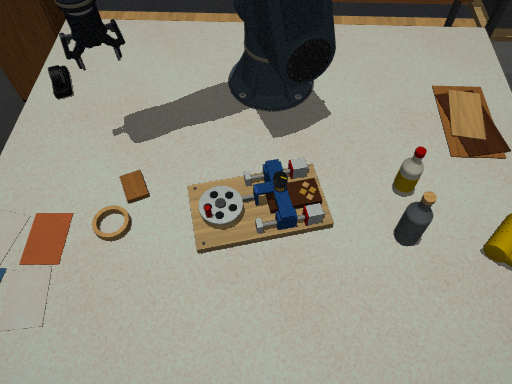

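View pics/top0.png

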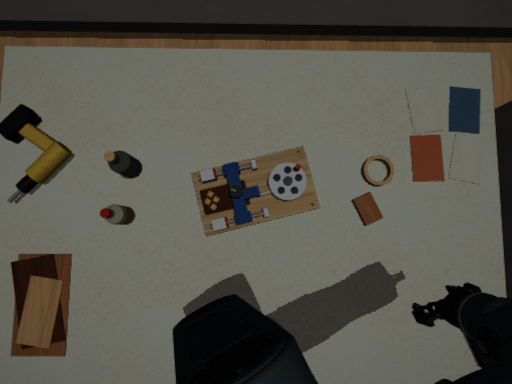

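The scene view shows the wheel at (220,207) with its red handle at (208,211), and the knob near (281,182). In the top view the wheel is at (288,181), the handle at (297,168) and the knob at (236,190). Next I'll measure these.

```bash
cat > m.py <<'E'
from h import *
import sys
k=sys.argv[1]
P={n:camera_params(n) for n in("scene","top")}
roi={"scene":(160,260,180,340),"top":(140,245,185,325)}
for n in P:
    im=cv2.imread(f"pics/{n}{k}.png"); D=np.load(f"{n}{k}.npy"); C=cloud(P[n],D)
    a,b,c,d=roi[n]; M=np.zeros(D.shape,bool); M[a:b,c:d]=1
    hsv=cv2.cvtColor(im,cv2.COLOR_BGR2HSV); H,S,V=[hsv[...,i].astype(int) for i in range(3)]
    red=M&((H<6)|(H>172))&(S>150)&(V>70); blue=M&(H>100)&(H<130)&(S>120)&(V>40)
    base=M&(C[...,2]>.015)&(C[...,2]<.15)
    for nm,m in(("red",red),("blue",blue),("base",base)):
        N,L,st,ce=cv2.connectedComponentsWithStats(m.astype(np.uint8))
        for i in range(1,N):
            if st[i,4]<6: continue
            q=C[(L==i)&(D>0)]
            print(n,nm,st[i,4],ce[i].round(1),"med",np.median(q,0).round(4),"z",np.percentile(q[:,2],[5,95]).round(3))
            if nm=="base" and st[i,4]>500:
                r=cv2.minAreaRect(q[:,:2].astype(np.float32)); print("  rect",r)
    # wheel top, knob top by height
    if n=="top":
        kn=M&(C[...,2]>.118)&(C[...,2]<.145); print("knob",kn.sum(),C[kn].mean(0))
        Z=C[...,2]; wm=M&(Z>.053)&(Z<.063)&(S<60); print("wheel?",wm.sum(),np.median(C[wm],0))
        cs=cv2.HoughCircles(cv2.cvtColor(im,6),3,1,50,param1=100,param2=20,minRadius=15,maxRadius=25)
        for u,v,r in cs[0]:
            if M[int(v),int(u)]: print("circ",u,v,r,cast(P[n],u,v,.058))
E
python3 m.py 0
python3 - <<'E'
import cv2
a=cv2.imread('pics/top0.png')[140:240,185:325]; cv2.imwrite('pics/c0.png',cv2.resize(a,None,fx=5,fy=5,interpolation=cv2.INTER_CUBIC))
E
```

```text
scene red 17 [290.5 164.2] med [0.4092 0.0597 0.0711] z [0.067 0.073]
scene red 28 [206.9 207. ] med [ 0.5707 -0.146   0.1009] z [0.099 0.104]
scene red 21 [305.4 210.7] med [0.556  0.0983 0.0694] z [0.065 0.073]
scene blue 1157 [277.  195.8] med [0.518  0.0294 0.0862] z [0.042 0.09 ]
scene base 9040 [257.7 205.1] med [ 0.531  -0.021   0.0422] z [0.022 0.089]
  rect ((0.5087960362434387, -0.02349880337715149), (0.20330482721328735, 0.3601748049259186), 14.719847679138184)
top red 18 [297.7 166.1] med [ 0.5708 -0.1446  0.1004] z [0.087 0.103]
top red 7 [225.4 219.6] med [0.4144 0.0663 0.0707] z [0.069 0.074]
top blue 303 [231.8 173.4] med [0.5513 0.0469 0.0877] z [0.076 0.091]
top blue 499 [244.  204.8] med [0.4574 0.0134 0.0868] z [0.077 0.09 ]
top base 7504 [254.8 190.7] med [ 0.5023 -0.0206  0.0301] z [0.022 0.089]
  rect ((0.5083565711975098, -0.022092998027801514), (0.2005503624677658, 0.3609025776386261), 14.407352447509766)
knob 136 [0.49342095 0.03245285 0.13178527]
wheel? 1127 [ 0.53011183 -0.11063137  0.05876509]
circ 288.5 180.5 18.8 [ 0.53416969 -0.12126267  0.058     ]
```

View pics/c0.png

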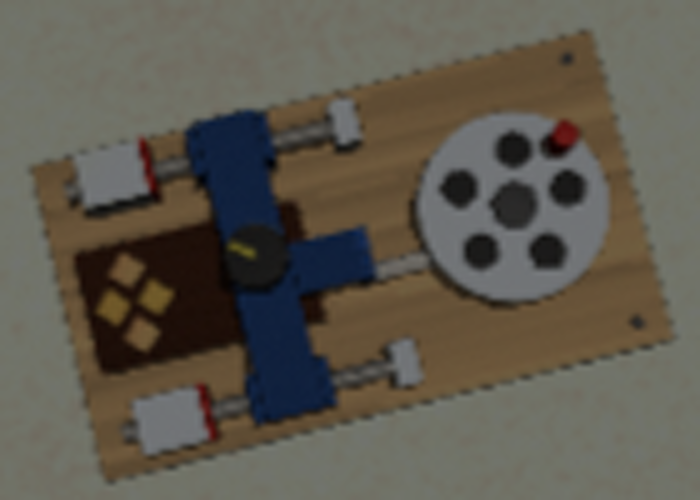

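The cropped picture agrees with the measurements:
- The jig is yawed by about 14.5° with its origin near (0.5035, -0.003).
- The wheel axis is at (0.5335, -0.119).
- The handle is at (0.571, -0.145), 45 mm from the axis as it should be.
- The carriage is at about -24 mm, which leaves about 2.0 rad to wind.

Now I'll approach the handle.

step_arm(translation=[[0.0246,0.0215,-0.004],[0.0246,0.0215,-0.004],[0.0246,0.0215,-0.004],[0.0246,0.0215,-0.004],[0.0246,0.0215,-0.004],[0.0246,0.0215,-0.004],[0.0246,0.0215,-0.004],[0.0246,0.0215,-0.004],[0.0246,0.0215,-0.004],[0.0246,0.0215,-0.004],[0.0246,0.0215,-0.004],[0.0246,0.0215,-0.004],[0.0246,0.0215,-0.004],[0.0246,0.0215,-0.004],[0,0,0]], rotation=[[0,0,0.1475],[0,0,0.1475],[0,0,0.1475],[0,0,0.1475],[0,0,0.1475],[0,0,0.1475],[0,0,0.1475],[0,0,0.1475],[0,0,0.1475],[0,0,0.1475],[0,0,0.1475],[0,0,0.1475],[0,0,0.1475],[0,0,0.1475],[0,0,0]], fingers=0.6)

```text
t: 1.98
tool_pos: [0.572, -0.1431, 0.1742]
ee_rot: [-0.001, 0.296, 0.955, 0.0]
wrist_force: [-0.7, 0.6, 0.6]
width: 0.0511
finger_force: 0.0
```

```bash
cat > s.py <<'E'
from h import *
s=state(); w,x,y,z=s["ee_rot"]; m=R.from_quat([x,y,z,w]).as_matrix()
print("t",s["t"],"pos",s["tool_pos"].round(4),"yaw_y",np.degrees(np.arctan2(m[1,1],m[0,1])).round(2),"zax",m[:,2].round(3),"F",s["wrist_force"].round(2),"T",s["ft_torque"].round(3),"w",round(s["width"],4),s["finger_force"],"q6",s["joint_pos"][5].round(2))
E
python3 s.py
```

```text
t 1.975 pos [ 0.572  -0.1431  0.1742] yaw_y 55.51 zax [-0.001  0.001 -1.   ] F [-0.67  0.62  0.64] T [-0.027  0.014  0.003] w 0.0511 0.0 q6 0.36
```

step_arm(translation=[[-0.0013,-0.0015,-0.02],[0,0,-0.025],[0,0,-0.025],[0,0,-0.02],[0,0,-0.014],[0,0,0]], rotation=[[0,0,0],[0,0,0],[0,0,0],[0,0,0],[0,0,0],[0,0,0]])

```text
t: 2.72
tool_pos: [0.5691, -0.1462, 0.0706]
ee_rot: [-0.001, 0.299, 0.954, -0.0]
wrist_force: [-0.6, 0.5, 0.3]
width: 0.0514
finger_force: 0.0
```

step_arm(translation=[[0,0,0],[0,0,0],[0,0,0],[0,0,0]], rotation=[[0,0,0],[0,0,0],[0,0,0],[0,0,0]], fingers=0, newtons=20)

```text
t: 3.22
tool_pos: [0.5705, -0.1462, 0.0722]
ee_rot: [0.001, 0.298, 0.954, 0.0]
wrist_force: [1.0, 0.6, 6.8]
width: 0.0154
finger_force: 20.8
```

```bash
python3 s.py; python3 - <<'E'
import numpy as np
c=np.array([.5335,-.1193]); r=.045; a0=np.radians(-34.5)
N=16; d=np.radians(115.5)/N
p=[c+r*np.array([np.cos(a0-i*d),np.sin(a0-i*d)]) for i in range(N+1)]
print(d,np.diff(p,axis=0).round(4).tolist(),p[0],p[-1])
E
```

```text
t 3.225 pos [ 0.5705 -0.1462  0.0722] yaw_y 55.29 zax [ 0.002 -0.    -1.   ] F [1.   0.63 6.84] T [ 0.156  0.032 -0.061] w 0.0154 20.845842361450195 q6 0.35
0.12599095537834065 [[-0.0035, -0.0045], [-0.004, -0.004], [-0.0045, -0.0034], [-0.0049, -0.0029], [-0.0052, -0.0022], [-0.0055, -0.0015], [-0.0056, -0.0008], [-0.0057, -0.0001], [-0.0056, 0.0006], [-0.0055, 0.0013], [-0.0053, 0.002], [-0.005, 0.0026], [-0.0047, 0.0032], [-0.0042, 0.0038], [-0.0037, 0.0043], [-0.0031, 0.0047]] [ 0.57058568 -0.14478828] [ 0.49452886 -0.1418    ]
```

step_arm(translation=[[0,0,0.002],[-0.0035,-0.0045,0],[-0.004,-0.004,0],[-0.0045,-0.0034,0],[-0.0049,-0.0029,0],[-0.0052,-0.0022,0],[-0.0055,-0.0015,0],[-0.0056,-0.0008,0],[-0.0057,-0.0001,0]], rotation=[[0,0,0],[0,0,-0.126],[0,0,-0.126],[0,0,-0.126],[0,0,-0.126],[0,0,-0.126],[0,0,-0.126],[0,0,-0.126],[0,0,-0.126]])

```text
t: 4.35
tool_pos: [0.5303, -0.1642, 0.0727]
ee_rot: [-0.001, 0.723, 0.691, 0.0]
wrist_force: [2.3, 11.1, -7.1]
width: 0.0152
finger_force: 21.8
```

```bash
python3 s.py
```

```text
t 4.35 pos [ 0.5303 -0.1642  0.0727] yaw_y -2.66 zax [-0.001  0.003 -1.   ] F [ 2.29 11.09 -7.13] T [ 2.148 -0.347  0.098] w 0.0152 21.82854473590851 q6 1.32
```

step_arm(translation=[[-0.0056,0.0012,0],[-0.0055,0.0018,0],[-0.0053,0.0022,0],[-0.005,0.0026,0],[-0.0047,0.0032,0],[-0.0042,0.0038,0],[0,0,0]], rotation=[[0,0,-0.126],[0,0,-0.126],[0,0,-0.126],[0,0,-0.126],[0,0,-0.126],[0,0,-0.126],[0,0,0]])

```text
t: 5.22
tool_pos: [0.5, -0.1496, 0.0728]
ee_rot: [-0.001, 0.927, 0.376, -0.0]
wrist_force: [2.0, 5.7, -9.8]
width: 0.0154
finger_force: 21.6
```

```bash
python3 s.py
```

```text
t 5.225 pos [ 0.5    -0.1496  0.0728] yaw_y -45.86 zax [-0.001  0.002 -1.   ] F [ 1.99  5.68 -9.75] T [ 1.153 -0.494  0.021] w 0.0154 21.568659245967865 q6 2.08
```

step_arm(translation=[[-0.0019,0.0021,0],[-0.0018,0.0022,0],[-0.0016,0.0023,0],[-0.0015,0.0024,0],[0,0,0]], rotation=[[0,0,-0.063],[0,0,-0.063],[0,0,-0.063],[0,0,-0.063],[0,0,0]])

```text
t: 5.85
tool_pos: [0.4937, -0.1413, 0.0728]
ee_rot: [-0.0, 0.966, 0.257, -0.0]
wrist_force: [4.9, 1.6, -12.5]
width: 0.0148
finger_force: 21.3
```

```bash
python3 s.py
```

```text
t 5.85 pos [ 0.4937 -0.1413  0.0728] yaw_y -60.25 zax [-0.     0.001 -1.   ] F [  4.89   1.61 -12.51] T [ 0.233 -0.943  0.006] w 0.0148 21.27846211194992 q6 2.34
```

step_arm(translation=[[-0.0006,0.0013,0],[-0.0006,0.0013,0],[0,0,0]], rotation=[[0,0,-0.03],[0,0,-0.03],[0,0,0]])

```text
t: 6.22
tool_pos: [0.4936, -0.1406, 0.0731]
ee_rot: [0.002, 0.974, 0.227, 0.0]
wrist_force: [11.4, -12.7, -19.3]
width: 0.0152
finger_force: 20.9
```

```bash
python3 s.py
```

```text
t 6.225 pos [ 0.4936 -0.1406  0.0731] yaw_y -63.73 zax [ 0.001 -0.003 -1.   ] F [ 11.38 -12.72 -19.35] T [-2.539 -2.086  0.045] w 0.0152 20.8946992456913 q6 2.41
```

step_arm(translation=[[0,0,0],[0,0,0],[0,0,0],[0,0,0.025],[0,0,0.045],[0,0,0.045],[0,0,0.02],[0,0,0]], rotation=[[0,0,0],[0,0,0],[0,0,0],[0,0,0],[0,0,0],[0,0,0],[0,0,0],[0,0,0]], fingers=0.6)

```text
t: 7.22
tool_pos: [0.4935, -0.1392, 0.2097]
ee_rot: [0.001, 0.974, 0.228, 0.001]
wrist_force: [0.3, -0.7, -0.9]
width: 0.0509
finger_force: 0.0
```

```bash
python3 s.py; python3 - <<'E'
from h import *
for n in("scene","top"):
    im,D=read_camera(n); cv2.imwrite(f"pics/{n}1.png",im[:,:,::-1]); np.save(n+"1.npy",D)
    a=im[150:250,170:350] if n=="scene" else im[140:240,185:325]
    cv2.imwrite(f"pics/c1{n}.png",cv2.resize(a[:,:,::-1],None,fx=4,fy=4,interpolation=cv2.INTER_CUBIC))
D=np.load("top1.npy");C=cloud(camera_params("top"),D);M=np.zeros(D.shape,bool);M[165:215,205:265]=1
kn=M&(C[...,2]>.118)&(C[...,2]<.145); q=C[kn]; print("knob",kn.sum(),q.mean(0),q.min(0),q.max(0), cv2.minEnclosingCircle(q[:,:2].astype(np.float32)))
E
```

```text
t 7.225 pos [ 0.4935 -0.1392  0.2097] yaw_y -63.65 zax [ 0.003 -0.001 -1.   ] F [ 0.26 -0.75 -0.85] T [-0.014  0.046  0.055] w 0.0509 0.0 q6 2.41
knob 139 [0.48707712 0.05482749 0.13192244] [0.4705458  0.03810815 0.11818571] [0.50445243 0.07165048 0.1365455 ] ((0.4873279929161072, 0.0551094189286232), 0.018163083121180534)
```

View pics/c1top.png

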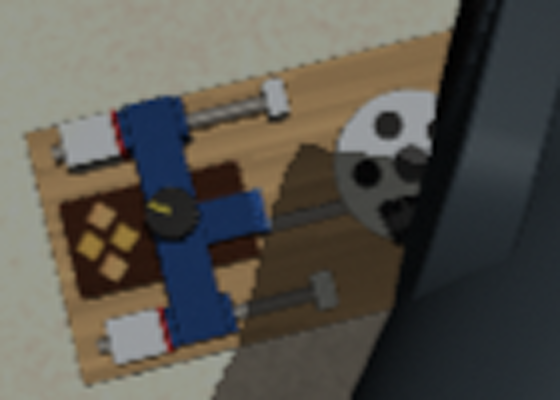

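View pics/c1scene.png

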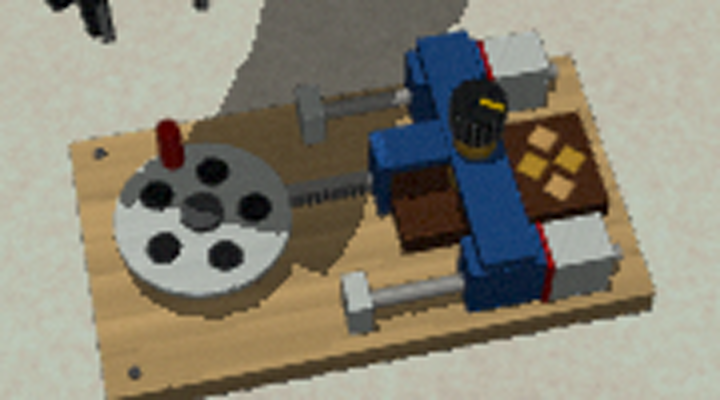

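Both blue blocks are against the red stops (top view, crop at (115,130) and (168,330)), and the knob is at (0.4875, 0.055). Next is the approach to the knob.

step_arm(translation=[[-0.0005,0.0162,0],[-0.0005,0.0162,0],[-0.0005,0.0162,0],[-0.0005,0.0162,0],[-0.0005,0.0162,0],[-0.0005,0.0162,0],[-0.0005,0.0162,-0.005],[-0.0005,0.0162,-0.005],[-0.0005,0.0162,-0.01],[-0.0005,0.0162,-0.01],[-0.0005,0.0162,-0.01],[-0.0005,0.0162,-0.01],[0,0,0],[0,0,0]], rotation=[[0,0,0.142],[0,0,0.142],[0,0,0.142],[0,0,0.142],[0,0,0.142],[0,0,0.142],[0,0,0.142],[0,0,0.142],[0,0,0.142],[0,0,0.142],[0,0,0.142],[0,0,0.142],[0,0,0],[0,0,0]], fingers=0.7)

```text
t: 9.07
tool_pos: [0.4865, 0.0549, 0.158]
ee_rot: [-0.0, 0.471, 0.882, -0.0]
wrist_force: [1.0, 0.2, -0.5]
width: 0.0599
finger_force: 0.0
```

```bash
python3 s.py
```

```text
t 9.075 pos [0.4865 0.0549 0.158 ] yaw_y 33.81 zax [-0.001 -0.    -1.   ] F [ 0.96  0.21 -0.54] T [-0.013 -0.003 -0.003] w 0.0599 0.0 q6 1.09
```

step_arm(translation=[[0.0012,0,-0.015],[0,0,-0.02],[0,0,-0.014],[0,0,-0.007],[0,0,0]], rotation=[[0,0,0],[0,0,0],[0,0,0],[0,0,0],[0,0,0]])

```text
t: 9.7
tool_pos: [0.4877, 0.0552, 0.102]
ee_rot: [-0.0, 0.47, 0.883, -0.0]
wrist_force: [0.7, -1.2, 0.5]
width: 0.0596
finger_force: 0.0
```

step_arm(translation=[[0,0,0],[0,0,0],[0,0,0],[0,0,0]], rotation=[[0,0,0],[0,0,0],[0,0,0],[0,0,0]], fingers=0, newtons=30)

```text
t: 10.2
tool_pos: [0.4886, 0.0555, 0.103]
ee_rot: [0.001, 0.47, 0.883, 0.001]
wrist_force: [2.2, 1.8, 6.7]
width: 0.0352
finger_force: 30.2
```

```bash
python3 s.py
```

```text
t 10.2 pos [0.4886 0.0555 0.103 ] yaw_y 33.98 zax [ 0.002  0.    -1.   ] F [2.18 1.78 6.67] T [ 0.323 -0.29  -0.043] w 0.0352 30.21229863166809 q6 1.09
```

step_arm(translation=[[0.0005,0.0003,0.0005],[0,0,0],[0,0,0],[0,0,0],[0,0,0],[0,0,0]], rotation=[[0,0,-0.08],[0,0,-0.08],[0,0,-0.08],[0,0,-0.08],[0,0,-0.08],[0,0,0]])

```text
t: 10.95
tool_pos: [0.4885, 0.0556, 0.1029]
ee_rot: [0.0, 0.636, 0.772, 0.0]
wrist_force: [1.5, 0.3, -0.2]
width: 0.0349
finger_force: 30.2
```

```bash
python3 s.py
```

```text
t 10.95 pos [0.4885 0.0556 0.1029] yaw_y 11.08 zax [ 0. -0. -1.] F [ 1.5   0.29 -0.17] T [ 0.018 -0.29  -0.085] w 0.0349 30.206934213638306 q6 1.49
```

step_arm(translation=[[0,0,0],[0,0,0],[0,0,0]], rotation=[[0,0,-0.06],[0,0,-0.06],[0,0,0]])

```text
t: 11.32
tool_pos: [0.4885, 0.0556, 0.1028]
ee_rot: [0.0, 0.68, 0.733, 0.0]
wrist_force: [2.6, -0.2, -0.6]
width: 0.035
finger_force: 30.2
```

```bash
python3 s.py
```

```text
t 11.325 pos [0.4885 0.0556 0.1028] yaw_y 4.29 zax [ 0. -0. -1.] F [ 2.61 -0.24 -0.61] T [ 0.093 -0.429 -0.04 ] w 0.035 30.17455369234085 q6 1.61
```

step_arm(translation=[[0,0,0],[0,0,0],[0,0,0]], rotation=[[0,0,-0.06],[0,0,-0.06],[0,0,0]])

```text
t: 11.7
tool_pos: [0.4884, 0.0556, 0.1028]
ee_rot: [0.0, 0.723, 0.691, 0.0]
wrist_force: [2.4, 0.9, -1.7]
width: 0.0352
finger_force: 30.1
```

```bash
python3 s.py
```

```text
t 11.7 pos [0.4884 0.0556 0.1028] yaw_y -2.56 zax [ 0. -0. -1.] F [ 2.41  0.88 -1.7 ] T [ 0.08  -0.481 -0.078] w 0.0352 30.128346383571625 q6 1.73
```

step_arm(translation=[[0,0,0],[0,0,0],[0,0,0]], rotation=[[0,0,-0.06],[0,0,-0.06],[0,0,0]])

```text
t: 12.08
tool_pos: [0.4884, 0.0556, 0.1028]
ee_rot: [-0.0, 0.763, 0.647, -0.0]
wrist_force: [2.2, 0.4, -2.1]
width: 0.0348
finger_force: 30.1
```

```bash
python3 s.py
```

```text
t 12.075 pos [0.4884 0.0556 0.1028] yaw_y -9.42 zax [-0. -0. -1.] F [ 2.19  0.4  -2.08] T [ 0.124 -0.545 -0.027] w 0.0348 30.102778673171997 q6 1.85
```

step_arm(translation=[[0,0,0],[0,0,0],[0,0,0]], rotation=[[0,0,-0.06],[0,0,-0.06],[0,0,0]])

```text
t: 12.45
tool_pos: [0.4883, 0.0556, 0.1027]
ee_rot: [-0.0, 0.8, 0.6, -0.0]
wrist_force: [3.3, 1.1, -3.2]
width: 0.035
finger_force: 30.2
```

```bash
python3 s.py
```

```text
t 12.45 pos [0.4883 0.0556 0.1027] yaw_y -16.28 zax [-0. -0. -1.] F [ 3.31  1.09 -3.25] T [ 0.162 -0.607 -0.046] w 0.035 30.22188037633896 q6 1.97
```

step_arm(translation=[[0,0,0],[0,0,0],[0,0,0]], rotation=[[0,0,-0.06],[0,0,-0.06],[0,0,0]])

```text
t: 12.82
tool_pos: [0.4884, 0.0556, 0.1027]
ee_rot: [-0.0, 0.835, 0.551, -0.0]
wrist_force: [3.8, 1.2, -4.5]
width: 0.0351
finger_force: 30.4
```

```bash
python3 s.py
```

```text
t 12.825 pos [0.4884 0.0556 0.1027] yaw_y -23.15 zax [-0. -0. -1.] F [ 3.78  1.18 -4.47] T [ 0.07  -0.558 -0.037] w 0.0351 30.377013981342316 q6 2.09
```

step_arm(translation=[[0,0,-0.0003],[0,0,0],[0,0,0]], rotation=[[0,0,-0.06],[0,0,-0.06],[0,0,0]])

```text
t: 13.2
tool_pos: [0.4884, 0.0556, 0.1026]
ee_rot: [0.0, 0.866, 0.5, 0.0]
wrist_force: [1.3, 1.3, 1.8]
width: 0.0355
finger_force: 30.7
```

```bash
python3 s.py
```

```text
t 13.2 pos [0.4884 0.0556 0.1026] yaw_y -30.03 zax [ 0.  0. -1.] F [1.26 1.33 1.8 ] T [ 0.006 -0.272 -0.025] w 0.0355 30.700530409812927 q6 2.21
```

step_arm(translation=[[0,0,0],[0,0,0],[0,0,0]], rotation=[[0,0,-0.05],[0,0,-0.05],[0,0,0]])

```text
t: 13.58
tool_pos: [0.4883, 0.0555, 0.1026]
ee_rot: [0.0, 0.89, 0.456, -0.0]
wrist_force: [0.2, -1.1, 0.9]
width: 0.0351
finger_force: 30.9
```

```bash
python3 s.py
```

```text
t 13.575 pos [0.4883 0.0555 0.1026] yaw_y -35.75 zax [-0. -0. -1.] F [ 0.21 -1.08  0.85] T [-0.284 -0.069  0.291] w 0.0351 30.855737328529358 q6 2.31
```

step_arm(translation=[[0,0,0],[0,0,0],[0,0,0]], rotation=[[0,0,0],[0,0,-0.03],[0,0,0]], newtons=60)

```text
t: 13.95
tool_pos: [0.4887, 0.0559, 0.1027]
ee_rot: [-0.0, 0.898, 0.441, 0.0]
wrist_force: [0.9, 2.0, 3.8]
width: 0.0345
finger_force: 59.7
```

```bash
python3 s.py
```

```text
t 13.95 pos [0.4887 0.0559 0.1027] yaw_y -37.67 zax [ 0.001  0.001 -1.   ] F [0.89 2.02 3.79] T [ 0.421 -0.326 -0.031] w 0.0345 59.69646692276001 q6 2.34
```

step_arm(translation=[[0,0,0],[0,0,0]], rotation=[[0,0,0.03],[0,0,0]])

```text
t: 14.2
tool_pos: [0.4886, 0.0558, 0.1027]
ee_rot: [-0.0, 0.89, 0.455, 0.0]
wrist_force: [2.1, 3.1, 4.5]
width: 0.0344
finger_force: 59.7
```

```bash
python3 s.py
```

```text
t 14.2 pos [0.4886 0.0558 0.1027] yaw_y -35.86 zax [ 0.001  0.    -1.   ] F [2.14 3.12 4.54] T [ 0.63  -0.531  0.049] w 0.0344 59.741982221603394 q6 2.31
```

step_arm(translation=[[0,0,0],[0,0,0]], rotation=[[0,0,0.02],[0,0,0]])

```text
t: 14.45
tool_pos: [0.4886, 0.0558, 0.1027]
ee_rot: [-0.0, 0.886, 0.464, 0.0]
wrist_force: [2.1, 3.6, 5.5]
width: 0.0345
finger_force: 59.8
```

```bash
python3 s.py
```

```text
t 14.45 pos [0.4886 0.0558 0.1027] yaw_y -34.74 zax [ 0.001  0.    -1.   ] F [2.13 3.6  5.54] T [ 0.63  -0.507  0.099] w 0.0345 59.77422058582306 q6 2.29
```

step_arm(translation=[[0,0,0],[0,0,0]], rotation=[[0,0,0.02],[0,0,0]])

```text
t: 14.7
tool_pos: [0.4886, 0.0558, 0.1027]
ee_rot: [-0.0, 0.881, 0.473, 0.0]
wrist_force: [1.8, 3.9, 5.8]
width: 0.0343
finger_force: 59.8
```

```bash
python3 s.py
```

```text
t 14.7 pos [0.4886 0.0558 0.1027] yaw_y -33.6 zax [ 0.  0. -1.] F [1.84 3.93 5.79] T [ 0.691 -0.469  0.063] w 0.0343 59.79918837547302 q6 2.27
```

step_arm(translation=[[0,0,0],[0,0,0],[0,0,0]], rotation=[[0,0,-0.04],[0,0,-0.04],[0,0,0]])

```text
t: 15.08
tool_pos: [0.4886, 0.0558, 0.1026]
ee_rot: [-0.0, 0.899, 0.437, 0.0]
wrist_force: [3.0, 3.5, 5.8]
width: 0.0343
finger_force: 59.8
```

```bash
python3 s.py
```

```text
t 15.075 pos [0.4886 0.0558 0.1026] yaw_y -38.17 zax [ 0.  0. -1.] F [3.02 3.54 5.82] T [ 0.653 -0.587  0.508] w 0.0343 59.83354210853577 q6 2.35
```

step_arm(translation=[[0,0,0],[0,0,0]], rotation=[[0,0,-0.04],[0,0,0]])

```text
t: 15.32
tool_pos: [0.4886, 0.0557, 0.1026]
ee_rot: [-0.0, 0.908, 0.419, 0.0]
wrist_force: [2.1, 3.5, 4.6]
width: 0.0342
finger_force: 59.9
```

```bash
python3 s.py
```

```text
t 15.325 pos [0.4886 0.0557 0.1026] yaw_y -40.48 zax [ 0.  0. -1.] F [2.05 3.54 4.58] T [ 0.686 -0.456 -0.048] w 0.0342 59.90233898162842 q6 2.39
```

step_arm(translation=[[0,0,0],[0,0,0]], rotation=[[0,0,-0.04],[0,0,0]])

```text
t: 15.58
tool_pos: [0.4886, 0.0557, 0.1026]
ee_rot: [-0.0, 0.916, 0.401, 0.0]
wrist_force: [1.6, 2.6, 4.6]
width: 0.0347
finger_force: 59.9
```

```bash
python3 s.py
```

```text
t 15.575 pos [0.4886 0.0557 0.1026] yaw_y -42.73 zax [ 0.  0. -1.] F [1.62 2.56 4.63] T [ 0.625 -0.484  0.805] w 0.0347 59.87713158130646 q6 2.43
```

step_arm(translation=[[0,0,0],[0,0,0]], rotation=[[0,0,0],[0,0,0]])

```text
t: 15.82
tool_pos: [0.4886, 0.0557, 0.1026]
ee_rot: [0.0, 0.916, 0.401, 0.0]
wrist_force: [3.0, 2.2, 5.5]
width: 0.0344
finger_force: 59.9
```

```bash
python3 s.py
```

```text
t 15.825 pos [0.4886 0.0557 0.1026] yaw_y -42.7 zax [ 0.  0. -1.] F [2.98 2.16 5.52] T [ 0.572 -0.512  0.773] w 0.0344 59.877267479896545 q6 2.43
```

step_arm(translation=[[0,0,0],[0,0,0]], rotation=[[0,0,0.015],[0,0,0]])

```text
t: 16.08
tool_pos: [0.4886, 0.0557, 0.1026]
ee_rot: [-0.0, 0.913, 0.408, 0.0]
wrist_force: [3.4, 3.3, 4.1]
width: 0.0339
finger_force: 59.9
```

```bash
python3 s.py
```

```text
t 16.075 pos [0.4886 0.0557 0.1026] yaw_y -41.86 zax [ 0.  0. -1.] F [3.37 3.33 4.14] T [ 0.675 -0.456  0.074] w 0.0339 59.88300919532776 q6 2.41
```

step_arm(translation=[[0,0,0],[0,0,0]], rotation=[[0,0,0.015],[0,0,0]])

```text
t: 16.32
tool_pos: [0.4886, 0.0557, 0.1026]
ee_rot: [-0.0, 0.91, 0.415, 0.0]
wrist_force: [1.7, 3.2, 5.6]
width: 0.0348
finger_force: 59.9
```

```bash
python3 s.py
```

```text
t 16.325 pos [0.4886 0.0557 0.1026] yaw_y -41.01 zax [ 0.  0. -1.] F [1.66 3.18 5.57] T [ 0.678 -0.516  0.079] w 0.0348 59.886937737464905 q6 2.4
```

step_arm(translation=[[0,0,0],[0,0,0]], rotation=[[0,0,0.015],[0,0,0]])

```text
t: 16.58
tool_pos: [0.4886, 0.0557, 0.1026]
ee_rot: [-0.0, 0.907, 0.421, 0.0]
wrist_force: [2.1, 3.2, 4.3]
width: 0.0344
finger_force: 59.9
```

```bash
python3 s.py
```

```text
t 16.575 pos [0.4886 0.0557 0.1026] yaw_y -40.15 zax [ 0.  0. -1.] F [2.05 3.18 4.26] T [ 0.665 -0.476  0.064] w 0.0344 59.89106476306915 q6 2.38
```

The torque spikes to 0.5–0.8 N m, so the foot is seated. It released at yaw -42.1°, which puts the target at +47.9°, 1.537 rad from here.

step_arm(translation=[[0,0,0],[0,0,0.0001],[0,0,0],[0,0,0.0001],[0,0,0],[0,0,0.0001],[0,0,0],[0,0,0.0001],[0,0,0],[0,0,0.0001],[0,0,0],[0,0,0.0001],[0,0,0],[0,0,0]], rotation=[[0,0,0.128],[0,0,0.128],[0,0,0.128],[0,0,0.128],[0,0,0.128],[0,0,0.128],[0,0,0.128],[0,0,0.128],[0,0,0.128],[0,0,0.128],[0,0,0.128],[0,0,0.128],[0,0,0],[0,0,0]])

```text
t: 18.32
tool_pos: [0.4885, 0.0557, 0.1033]
ee_rot: [0.0, 0.36, 0.933, 0.0]
wrist_force: [0.8, 2.3, 8.6]
width: 0.0343
finger_force: 60.2
```

```bash
python3 s.py; python3 - <<'E'
from h import *
im,D=read_camera("scene"); a=im[150:250,170:350]
cv2.imwrite("pics/c2.png",cv2.resize(a[:,:,::-1],None,fx=4,fy=4,interpolation=cv2.INTER_CUBIC))
E
```

```text
t 18.325 pos [0.4885 0.0557 0.1033] yaw_y 47.85 zax [ 0.  0. -1.] F [0.78 2.32 8.55] T [ 0.686 -0.226  0.071] w 0.0343 60.16201972961426 q6 0.85
```

View pics/c2.png

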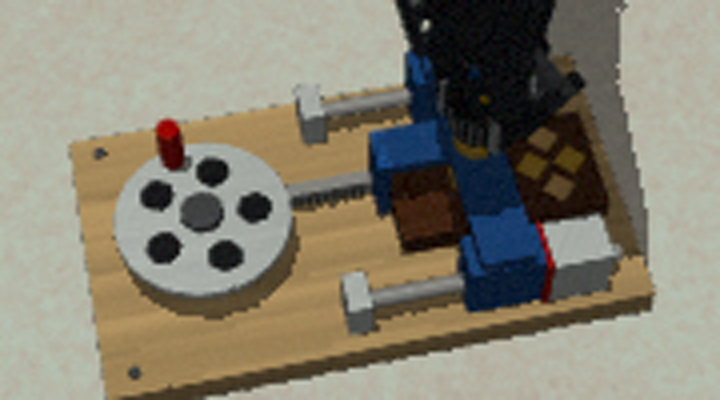

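The carriage is still against the stop (crop at (545,260)). The wheel handle hasn't moved (170,145), and the gripper is holding the knob. I'll hand in now.

```bash
python3 -c "
from bench import sign_off
print(sign_off())"
```

```text
the job is handed in; nothing more can be done
None
```

I handed the job in at about 18 s: the carriage is on its stops, the foot was seated (felt as a sharp torque rise) and the knob backed off 90° by the measured gripper turn, still held at 60 N. The gripper slipped on the knob at the seat, so I counted from where it last released; a final look at the yellow line wasn't possible under the gripper.

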